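# Shut the capped valve in the drip-watering bank

### The arm

A 6-joint arm with a two-finger parallel gripper is mounted at the origin on the work surface. World frame = base frame: x ahead of the robot, y to its left, z up, the work surface at z = 0. Lengths are in mm, angles in rad, forces in N, time in s.
With the tool pointing down it reaches from about 300 to 950 mm from the base axis. Payload 3.1 kg.
Tool frame: the origin (TCP) lies at the very end of the fingers, on their centre line; the grasp point (between the pads) lies 19 mm behind it (bot.hold_point_z is the distance from the TCP to the grasp point, in mm); z points along the fingers, y is the direction in which the jaws open and shut (so a half turn about z gives the same grasp; the last joint's range is limited). The gripper opens to 85 mm and grips with 20 to 120 N. Pads are 22 mm wide; open, the fingers measure 114 mm over their backs; the gripper's body (76 mm by 85 mm) begins 54 mm behind the grasp point. The pads swing forward as they close: fully open they stand 13 mm farther back than shut.
Start: joints at [1.267, 0.308, 1.634, -0, 1.2, -0.07], TCP at [144.823, 607.995, 231.272] pointing down, gripper open.
Joint ranges: [-3.06, 3.06], [-0.79, 1.96], [0.05, 2.63], [-1.19, 4.34], [0.05, 2.64], [-2.94, 2.94]. Speed limits (rad/s): [2.79, 2.79, 3.14, 3.14, 3.14, 3.14].

### API

Orientations are given as [roll, pitch, yaw] about the fixed x, y, z axes, in that order (R = Rz(yaw) Ry(pitch) Rx(roll)).
In Python, from rig import bot gives the robot as it stands. The module is installed in compiled form; this text tells all that it offers.
- The arm moves only by the tool move_arm, never from a script. Its arguments are lists of equal length, an entry for each row: "translation": the shift along the tool's x, y, z in m, a list of three; "turn": the turn, a rotation vector about the tool's x, y, z in rad, a list of three. In form: {"translation": [[dx, dy, dz], ...], "turn": [[rx, ry, rz], ...]}. A call has 1 to 12 rows; each row shifts and turns the pose as measured when the row begins, along the tool's axes as they then stand; what a row does not reach is not made up. A row lasts 1/10 s, in which the tool goes at most 50 mm and 8.59 degrees, less where a joint would pass 70% of its speed; a pose out of reach is approached as far as the arm can. A call with a gripper value outside its range is refused whole. "fingers" is the finger opening in m, from 0 to 0.0854, set as the call begins (left out, the last holds). The fingers move at their own pace and stop on an object; "force" is the grip in N (left out, the last holds). Time passes only in rows, so rows that do not move let the fingers close. It gives the time, the measured TCP pose, the force and the opening at its end, in the units of the state.
- bot.get_obs(): the state, without advancing time (a new reading comes with each control period).
- bot.snapshot(name): name is "scene" or "top"; returns a dict with "image" (480x640x3 uint8, red, green, blue), "camera_matrix" (3x3 intrinsics, pixels), "cam_to_world" (4x4, takes a point from camera to world coordinates). Camera axes: x right, y up, looking along -z (the intrinsics and any distortion apply to the point x, -y, -z); pixel columns grow to the right and rows downward; lengths in mm; the calibration is good to about 2 mm. A picture is of the moment at which its call begins. There is no depth.
- bot.hand_in(): hands the job in, once; it reports no verdict.
Trained networks look in a picture, given as the dict that the camera call returned (one of the last four; its "shot" number tells which), for a name from the list of things; names that differ only in an ending like _2 or _b are one class to them, and where a whole thing is asked for, a point or a joint stands for the part that bears it (a point fixed in the world has none). Each returns a list of dicts, best first, with "confidence" (0 to 1); they miss things now and then, are a little off and sometimes report something else, mostly with a low value. They report only what shows in the picture. A call takes as long as a camera call. They do not tell look-alikes from the thing itself.
- bot.find_in(picture, thing): "extent" ([left, top, right, bottom] in pixels, round what is visible of it).
- bot.place_of(picture, thing): "xy" ([column, row] in pixels: a listed point, or the origin of a listed thing).
The state is a dict: "clock": time; "joints": joint angles; "qd": joint speeds; "tau": joint torques, N m; "tool_pos": TCP position; "tcp_rot": TCP orientation; "ft_force": force on the tool from outside, world axes, zero at the start; "moment": the same for the moment, N m; "gripper_width": finger opening in mm.
Only numpy, scipy, OpenCV 4.12 (cv2) and the standard library are available. Lean on these libraries where they do the work, as an engineer would, in place of code of your own. Each camera call takes 0.05 s, during which the arm holds its last target.

### The job

One valve in the row on the balcony table wears a plastic cap: lift the cap off and stand it right way up inside the terracotta saucer. Then turn the bar handle that was under it clockwise, past its easy travel to where it comes up firm, and a little further so that the rubber washer is just nipped, hand-snug and never forced. Do not touch any of the neighbouring valves, leave the other things on the table where they are, and let go of everything.

Things in the scene. Friction and masses are not known exactly. Their poses are not given: they have to be found in the camera images.
- rail: Grey plastic rail of the valve bank, fixed to the table, 56 x 320 x 36 mm high; origin under its centre, local y runs along the row. Five valves stand on it in a line at 60 mm spacing (local y = -120, -60, 0, 60, 120 mm). The order of the inner three changes.
- valve: The valve to shut, the only one with a cap; always one of the inner three. Fixed. Origin on its vertical turning axis at table height; round flange 51 mm across, flange top 56 mm up.
- cap: Loose grey plastic cap, an upside-down cup, 47 mm across outside, 43 mm inside, 55 mm tall, with a round finger stud on top, 16 mm across, 24 mm tall (55 to 79 mm above the origin). About 45 g. Origin at the centre of its open lower rim, z up. It stands on the valve's flange (rim 56 mm above the table) over the handle with 3 mm of play all round; lift it 55 mm to clear the handle.
- saucer: Loose terracotta saucer, 144 mm across the rim, 16 mm high; flat inner floor 6 mm above its origin, about 115 mm across. Origin under its centre.
- handle_mid (a point): Centre of the valve's black bar handle, on the turning axis, 87 mm above the table. Bar 34 mm long (local x), 10 mm thick (local y), 26 mm high (74 to 100 mm above the table), at any angle. It shuts clockwise seen from above: easily (0.04 N m) for another 0.3 to 1.15 rad, different each time and not readable from any pose, until it meets the washer. Grip it with some 70 N.
- gland_top (a point): Centre of the top of the brass disc (25 mm across) under the handle, 62 mm above the table at the start. It sinks only 0.5 mm per 0.1 rad that the washer is squeezed. Squeezing takes 0.30 N m plus 0.12 for each 0.1 rad while turning; held still the wrist feels 0.05 to 0.1 less. Snug is a squeeze of 0.05 to 0.3 rad, best felt as about 0.4 N m; past 0.33 rad it is spoilt. It stays squeezed when let go.
- valve_cross: Neighbour, not to be touched: black four-armed knob, 36 mm across, top 99 mm above the table. Origin on its axis at table height.
- valve_lobed: Neighbour, not to be touched: black three-lobed knob, 36 mm across, top 99 mm above the table. Origin on its axis at table height.
- valve_end_a: Neighbour at the -y end of the row, not to be touched: round black knob, 36 mm across, top 100 mm above the table. Origin on its axis at table height.
- valve_end_b: Neighbour at the +y end of the row, not to be touched: round black knob, 36 mm across, top 100 mm above the table. Origin on its axis at table height.
- pot: Bystander: terracotta plant pot with a plant, 128 mm across, pot 125 mm and leaves about 210 mm high. Origin under its centre.
- trowel: Bystander: red plastic trowel lying flat, about 275 mm long, 26 mm high; origin where the shaft meets the blade, blade to local +x.
- seedbox: Bystander: grey plastic seed box with its flip-top lid shut, 116 x 166 x 67 mm high. Origin under its centre.
- mister: Bystander: stainless misting bottle with a black spray head, 72 mm across, 201 mm high. Origin under its centre.
Mind the look-alikes: they are no part of the job. What is shaped like the cap but green is not meant. Leave any purple look-alike of the saucer alone.

How it is judged:
By the outcome, as a careful person would: the job done as asked, in the order asked, and still so for the second after the job is handed in, with the robot touching nothing.
It also fails if it takes over 58 s, if anything falls off the work surface, if the arm or the gripper's body presses on something with over 40 N, if the wrist force passes 120 N, or if a joint passes its speed limit or range.

## Working session

There is one attempt and no reset: what is moved stays moved. The work goes in short steps, Python scripts to look and compute and a tool call to move; the robot and the scene stay as the last step left them, time stands still between calls to the robot, and variables do not carry over. Pictures are saved under pics/ and viewed, and the job is handed in when it is done.

Besides the shell and the picture viewer there is one more tool, called as name(argument=value, ...), one argument or row to a line, values as JSON. move_arm: Moves the arm, as the interface text tells. Its arguments: {"type":"object","properties":{"translation":{"type":"array","items":{"type":"array","items":{"type":"number"}}},"turn":{"type":"array","items":{"type":"array","items":{"type":"number"}}},"fingers":{"type":"number"},"force":{"type":"number"}},"required":["translation","turn"]}

```bash
mkdir -p pics
cat > h.py <<'E'
import numpy as np,cv2
from rig import bot
from scipy.spatial.transform import Rotation as R
def save(s,n): cv2.imwrite('pics/'+n+'.png',s['image'][:,:,::-1])
def ray(s,px,z):
    K=np.array(s['camera_matrix']);T=np.array(s['cam_to_world'])
    d=np.linalg.inv(K)@[px[0],px[1],1];d=np.array([d[0],-d[1],-d[2]])
    d=T[:3,:3]@d;o=T[:3,3];return o+d*(z-o[2])/d[2]
def proj(s,p):
    K=np.array(s['camera_matrix']);T=np.array(s['cam_to_world'])
    c=np.linalg.inv(T)@np.append(p,1);c=np.array([c[0],-c[1],-c[2]]);u=K@c;return u[:2]/u[2]
E
python3 - <<'E'
from h import *
o=bot.get_obs();print({k:np.round(v,3).tolist() for k,v in o.items()})
for n in('scene','top'):
    s=bot.snapshot(n);save(s,n+'1');print(n,[k for k in s],np.round(s['cam_to_world'],2).tolist(),s['camera_matrix'])
    for t,z in dict(rail=0,valve=0,cap=56,saucer=0,valve_cross=0,valve_lobed=0,valve_end_a=0,pot=0,trowel=0,seedbox=0,mister=0).items():
        for r in bot.place_of(s,t)[:3]: print(t,np.round(r['xy'],1),round(r['confidence'],2),np.round(ray(s,r['xy'],z),1))
E
```

```text
{'clock': 0.0, 'joints': [1.267, 0.309, 1.635, -0.0, 1.2, -0.07], 'qd': [0.001, 0.002, 0.0, -0.001, 0.002, 0.001], 'tau': [0.001, -41.525, -27.667, 0.0, 0.01, -0.0], 'tool_pos': [144.579, 607.201, 230.049], 'tcp_rot': [-3.139, -0.0, 2.908], 'ft_force': [-0.805, -0.023, 0.611], 'moment': [-0.029, 0.0, 0.011], 'gripper_width': 85.37}
scene ['image', 'camera_matrix', 'cam_to_world', 'shot'] [[-0.38, -0.5, 0.78, 1527.47], [0.93, -0.21, 0.32, 391.23], [-0.0, 0.84, 0.55, 737.2], [0.0, 0.0, 0.0, 1.0]] [[583.97452484   0.         321.87216085]
 [  0.         583.97452484 241.44606672]
 [  0.           0.           1.        ]]
rail [296.8 241.7] 0.81 [501.3 -90.2   0. ]
valve [272.9 236.2] 0.64 [ 500.9 -151.9    0. ]
cap [244.9 264. ] 0.93 [ 694.1 -116.8   56. ]
cap [269.  215.6] 0.76 [ 503.2 -157.9   56. ]
cap [491.3 352.1] 0.56 [763.3 382.4  56. ]
saucer [551.3 316.8] 0.91 [558.2 474.2   0. ]
saucer [450.2 275.7] 0.78 [499.  265.7   0. ]
valve_cross [294.2 243.1] 0.89 [509.  -93.4   0. ]
valve_lobed [320.9 245.1] 0.7 [493.5 -33.2   0. ]
valve_lobed [450.4 276. ] 0.69 [499.9 266.4   0. ]
va
[... 596 characters left out ...]
 0.87 [499.3 -93.8   0. ]
valve [387.9 279.3] 0.38 [ 510.8 -143.     0. ]
cap [390.5 229.5] 0.96 [ 616.2 -154.3   56. ]
cap [394.1 278.4] 0.75 [ 505.6 -148.6   56. ]
saucer [119.4 284.6] 0.87 [556.6 477.8   0. ]
saucer [216.  303.9] 0.56 [491.3 257.2   0. ]
valve_cross [365.1 287.2] 0.61 [497.5 -88.3   0. ]
valve_lobed [339.7 290.8] 0.77 [494.7 -28.9   0. ]
valve_end_a [317.3 294.7] 0.96 [490.6  23.4   0. ]
valve_end_a [415.  274.8] 0.87 [ 515.3 -207.     0. ]
valve_end_a [366.5 285.4] 0.48 [501.3 -92.    0. ]
pot [493.2 205.5] 0.58 [ 663.  -415.3    0. ]
trowel [346.7 176.5] 0.96 [768.  -74.1   0. ]
seedbox [231.4 181.3] 0.63 [782.  204.7   0. ]
mister [155.4 226.6] 0.59 [686.7 390.9   0. ]
```

View pics/scene1.png

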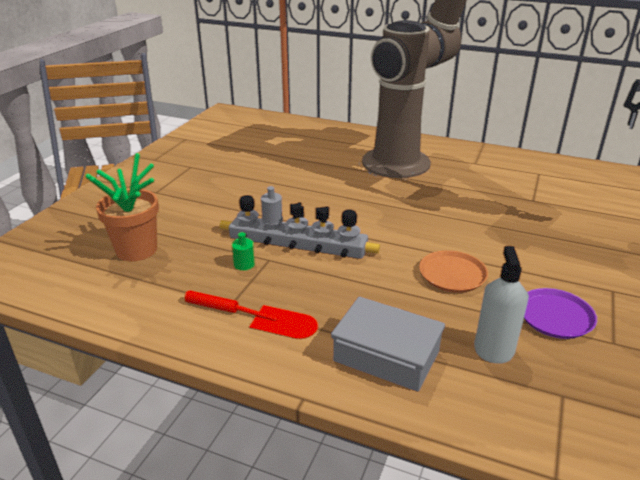

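View pics/top1.png

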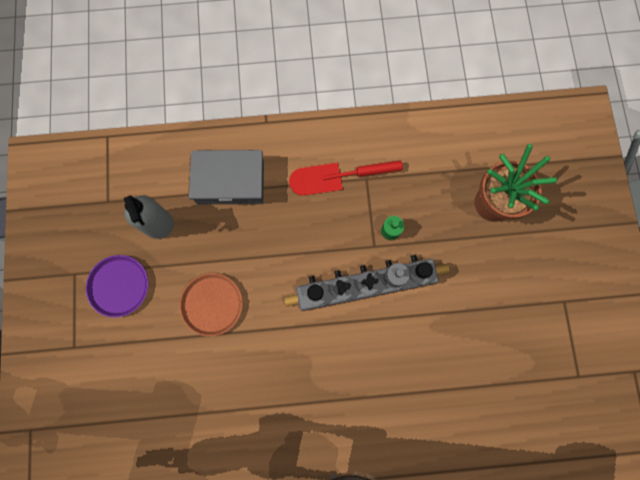

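The scene view shows the grey cap at about (271,208), on the valve next to the far end. The green look-alike is at (243,252), the terracotta saucer at (452,272) and the purple one at (560,314). The top view puts the cap at (398,272) and the saucer at (213,304). I'll zoom in to refine these.

Run:
```python
from h import *
a=bot.snapshot('scene');b=bot.snapshot('top')
c1=cv2.resize(a['image'][170:270,220:390],None,fx=4,fy=4,interpolation=cv2.INTER_CUBIC)
c2=cv2.resize(b['image'][245:320,285:455],None,fx=4,fy=4,interpolation=cv2.INTER_CUBIC)
cv2.imwrite('pics/crop.png',cv2.resize(np.vstack([c1,c2])[:,:,::-1],None,fx=.85,fy=.85))
# saucer by colour
for s in(a,b):
    h=cv2.cvtColor(s['image'],cv2.COLOR_RGB2HSV)
    # seeds
    m=cv2.inRange(h,(3,110,90),(14,255,255));n,l,st,ce=cv2.connectedComponentsWithStats(m)
    for i in range(1,n):
        if st[i,4]>600: print(st[i],ce[i],np.round(ray(s,ce[i],10),1))
    for t in('cap','saucer','valve'): print(t,[(np.round(r['extent'],1).tolist(),round(r['confidence'],2)) for r in bot.find_in(s,t)[:3]])
def tri(p,q,lo=0):
    best=min((np.linalg.norm((ray(a,p,z)-ray(b,q,z))),z) for z in np.arange(-30,200,1.));z=best[1]
    return best,np.round(ray(a,p,z)),np.round(ray(b,q,z))
print(tri((271,188),(399,268)))
```

```text
[279   0  11 114 641] [284.04368175  55.3650546 ] [-857.2 -764.8   10. ]
[  91  189   68   74 2861] [130.66724921 228.83362461] [ 612.6 -470.    10. ]
[ 417  250   72   45 2378] [452.48528175 271.1980656 ] [495.2 268.6  10. ]
[183 289 138  51 808] [248.19183168 311.31683168] [775.1 -69.4  10. ]
cap [([230.1, 231.0, 254.5, 270.6], 0.65), ([259.4, 182.1, 282.1, 223.6], 0.58), ([330.7, 298.1, 444.2, 388.6], 0.46)]
saucer [([417.5, 249.4, 488.2, 293.3], 0.68), ([519.0, 286.2, 596.9, 340.3], 0.68)]
valve []
[     0     86    640    394 199259] [326.96548713 295.79811702] [485.2   1.7  10. ]
[   0  432   30   48 1338] [ 14.07623318 455.89985052] [206.8 704.5  10. ]
[ 390  453  250   27 2945] [553.18947368 470.76468591] [  70.  -442.6   10. ]
cap [([385.0, 215.8, 403.2, 238.5], 0.71), ([385.0, 261.7, 412.1, 289.8], 0.63), ([473.6, 145.2, 558.8, 220.9], 0.28)]
saucer [([87.2, 254.1, 147.9, 316.5], 0.97), ([180.3, 273.5, 240.3, 334.7], 0.76)]
valve []
((np.float64(6.4402102860831665), np.float64(136.0)), array([ 515., -143.,  136.]), array([ 517., -149.,  136.]))
```

View pics/crop.png

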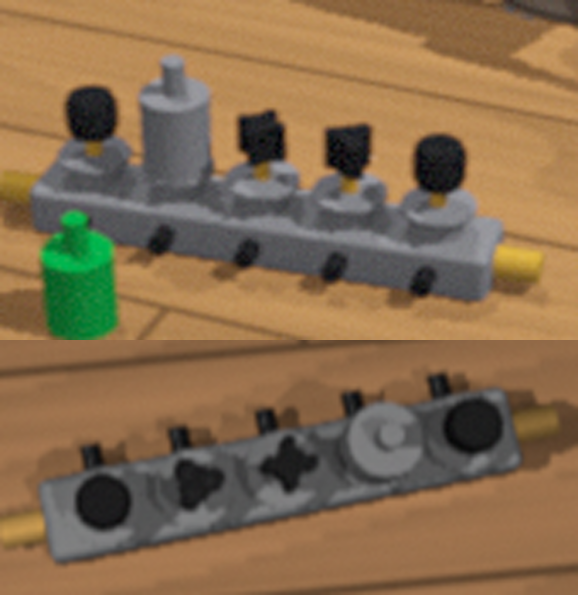

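Run:
```python
from h import *
a=bot.snapshot('scene');b=bot.snapshot('top')
def P(s,p,z,n): print(n,np.round(ray(s,p,z),1))
P(a,(270.6,188.2),135,'stud sc');P(b,(400.6,272.9),135,'stud top');P(b,(398.2,274.7),111,'cap top')
P(b,(315.3,292.4),100,'endR');P(b,(424.1,270.3),100,'endL')
P(b,((285+482/3.4-142/3.4*0),275),100,'x')
P(a,(220+92/3.4,170+91/3.4),100,'endL sc');P(a,(220+440/3.4,170+140/3.4),100,'endR sc')
# project hypotheses
for v in [(509,-151),(507,-149),(510,-146)]:
    print(v,[np.round(proj(s,(*v,z)),1).tolist() for s in (a,b) for z in (56,111,135)])
P(a,(452.5,271.3),12,'sauc');P(b,(212.5,304),12,'sauc')
```

```text
stud sc [ 514.3 -144.1  135. ]
stud top [ 507.2 -150.8  135. ]
cap top [ 506.7 -149.4  111. ]
endR [486.9  28.  100. ]
endL [ 512.1 -207.5  100. ]
x [ 501.6 -211.8  100. ]
endL sc [ 512.8 -206.1  100. ]
endR sc [486.4  31.  100. ]
(509, -151) [[270.6, 217.4], [269.4, 196.2], [268.8, 186.6], [395.0, 276.8], [398.8, 273.5], [400.6, 272.0]]
(507, -149) [[271.7, 217.1], [270.6, 195.9], [270.1, 186.4], [394.2, 277.7], [398.0, 274.6], [399.7, 273.1]]
(510, -146) [[272.3, 218.0], [271.2, 196.8], [270.7, 187.2], [392.7, 276.5], [396.4, 273.3], [398.1, 271.8]]
sauc [498.4 269.   12. ]
sauc [490.8 262.9  12. ]
```

```bash
cat >> h.py <<'E'
def plan(x,y,z,yaw,n,v=True):
    """n equal world steps to a pointing-down pose; rows in tool axes (m)"""
    o=bot.get_obs();p=np.array(o['tool_pos']);R0=R.from_euler('xyz',o['tcp_rot']);R1=R.from_euler('xyz',[np.pi,0,yaw])
    d=(np.array([x,y,z])-p)/n; rv=(R0.inv()*R1).as_rotvec()
    T=[];U=[]
    for i in range(n):
        Ri=R0*R.from_rotvec(rv*i/n)
        T.append(np.round(Ri.inv().apply(d)/1000,4).tolist());U.append(np.round(rv/n,3).tolist())
    print('"translation":',T,'\n"turn":',U)
E
python3 - <<'E'
from h import *
plan(506.5,-148.5,200,1.68,24)
E
```

```text
"translation": [[-0.022, -0.0272, 0.0013], [-0.0233, -0.026, 0.0013], [-0.0246, -0.0248, 0.0013], [-0.0259, -0.0235, 0.0013], [-0.027, -0.0221, 0.0013], [-0.0281, -0.0207, 0.0013], [-0.0291, -0.0193, 0.0013], [-0.0301, -0.0177, 0.0013], [-0.031, -0.0162, 0.0013], [-0.0317, -0.0146, 0.0013], [-0.0325, -0.0129, 0.0013], [-0.0331, -0.0113, 0.0013], [-0.0336, -0.0096, 0.0013], [-0.034, -0.0078, 0.0013], [-0.0344, -0.0061, 0.0013], [-0.0347, -0.0043, 0.0013], [-0.0348, -0.0025, 0.0013], [-0.0349, -0.0007, 0.0013], [-0.0349, 0.001, 0.0013], [-0.0348, 0.0028, 0.0013], [-0.0346, 0.0046, 0.0013], [-0.0344, 0.0064, 0.0013], [-0.034, 0.0081, 0.0013], [-0.0335, 0.0098, 0.0013]] 
"turn": [[0.0, 0.0, 0.051], [0.0, 0.0, 0.051], [0.0, 0.0, 0.051], [0.0, 0.0, 0.051], [0.0, 0.0, 0.051], [0.0, 0.0, 0.051], [0.0, 0.0, 0.051], [0.0, 0.0, 0.051], [0.0, 0.0, 0.051], [0.0, 0.0, 0.051], [0.0, 0.0, 0.051], [0.0, 0.0, 0.051], [0.0, 0.0, 0.051], [0.0, 0.0, 0.051], [0.0, 0.0, 0.051], [0.0, 0.0, 0.051], [0.0, 0.0, 0.051], [0.0, 0.0, 0.051], [0.0, 0.0, 0.051], [0.0, 0.0, 0.051], [0.0, 0.0, 0.051], [0.0, 0.0, 0.051], [0.0, 0.0, 0.051], [0.0, 0.0, 0.051]]
```

move_arm(
  translation=[
    [-0.022,-0.027,0],
    [-0.023,-0.026,0],
    [-0.025,-0.025,0],
    [-0.026,-0.0235,0],
    [-0.027,-0.022,0],
    [-0.028,-0.021,0],
    [-0.029,-0.019,0],
    [-0.03,-0.018,0],
    [-0.031,-0.016,0],
    [-0.032,-0.0145,0],
    [-0.0325,-0.013,0],
    [-0.033,-0.011,0],
  ],
  turn=[
    [0,0,0.051],
    [0,0,0.051],
    [0,0,0.051],
    [0,0,0.051],
    [0,0,0.051],
    [0,0,0.051],
    [0,0,0.051],
    [0,0,0.051],
    [0,0,0.051],
    [0,0,0.051],
    [0,0,0.051],
    [0,0,0.051],
  ],
  fingers=0.05,
  force=30,
)

```text
clock: 2.9
tool_pos: [327.9, 219.7, 231.9]
tcp_rot: [3.132, -0.001, 2.28]
ft_force: [0.7, 0.5, -0.1]
gripper_width: 50.1
```

Run:
```python
from h import *
plan(506.5,-148.5,190,1.68,12)
```

```text
"translation": [[-0.033, -0.0087, 0.0034], [-0.0334, -0.0071, 0.0034], [-0.0337, -0.0054, 0.0034], [-0.0339, -0.0037, 0.0034], [-0.0341, -0.002, 0.0034], [-0.0341, -0.0003, 0.0034], [-0.0341, 0.0014, 0.0034], [-0.034, 0.0031, 0.0035], [-0.0338, 0.0048, 0.0035], [-0.0335, 0.0065, 0.0035], [-0.0331, 0.0082, 0.0035], [-0.0327, 0.0098, 0.0035]] 
"turn": [[0.001, -0.0, 0.05], [0.001, -0.0, 0.05], [0.001, -0.0, 0.05], [0.001, -0.0, 0.05], [0.001, -0.0, 0.05], [0.001, -0.0, 0.05], [0.001, -0.0, 0.05], [0.001, -0.0, 0.05], [0.001, -0.0, 0.05], [0.001, -0.0, 0.05], [0.001, -0.0, 0.05], [0.001, -0.0, 0.05]]
```

move_arm(
  translation=[
    [-0.033,-0.0087,0.0034],
    [-0.0334,-0.0071,0.0034],
    [-0.0337,-0.0054,0.0034],
    [-0.0339,-0.0037,0.0034],
    [-0.0341,-0.002,0.0034],
    [-0.0341,-0.0003,0.0034],
    [-0.0341,0.0014,0.0034],
    [-0.034,0.0031,0.0035],
    [-0.0338,0.0048,0.0035],
    [-0.0335,0.0065,0.0035],
    [-0.033,0.008,0.0035],
    [-0.0325,0.01,0.0035],
  ],
  turn=[
    [0.001,0,0.05],
    [0.001,0,0.05],
    [0.001,0,0.05],
    [0.001,0,0.05],
    [0.001,0,0.05],
    [0.001,0,0.05],
    [0.001,0,0.05],
    [0.001,0,0.05],
    [0.001,0,0.05],
    [0.001,0,0.05],
    [0.001,0,0.05],
    [0.001,0,0.05],
  ],
)

```text
clock: 4.1
tool_pos: [509.5, -167.7, 193.0]
tcp_rot: [3.132, -0.004, 1.652]
ft_force: [0.7, 1.2, -0.4]
gripper_width: 50.1
```

Run:
```python
from h import *
a=bot.snapshot('scene');b=bot.snapshot('top')
c1=cv2.resize(a['image'][120:250,210:370],None,fx=4,fy=4,interpolation=cv2.INTER_CUBIC)
c2=cv2.resize(b['image'][215:330,300:460],None,fx=4,fy=4,interpolation=cv2.INTER_CUBIC)
cv2.imwrite('pics/crop2.png',cv2.resize(np.vstack([c1,c2])[:,:,::-1],None,fx=.6,fy=.6))
plan(506.5,-148.5,150,1.68,1)
```

```text
"translation": [[0.0217, -0.0031, 0.0431]] 
"turn": [[0.011, -0.001, -0.03]]
```

View pics/crop2.png

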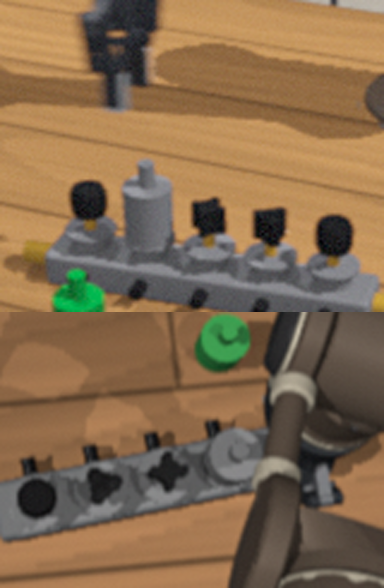

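Both crops show the gripper beyond the cap, towards the end valve: it overshot by about 19 mm. The cap is untouched. I'll correct and settle.

move_arm(
  translation=[
    [0.0215,-0.003,0.02],
    [0,0,0],
    [0,0,0],
  ],
  turn=[
    [0.01,0,-0.03],
    [0,0,0],
    [0,0,0],
  ],
)

```text
clock: 4.5
tool_pos: [506.7, -149.4, 173.5]
tcp_rot: [3.14, -0.001, 1.679]
ft_force: [0.2, -0.6, 0.1]
gripper_width: 49.8
```

Run:
```python
from h import *
a=bot.snapshot('scene')
save({'image':cv2.resize(a['image'][120:250,210:370],None,fx=4,fy=4,interpolation=cv2.INTER_CUBIC)},'crop3')
o=bot.get_obs();print(o['tool_pos'],o['joints'],proj(a,o['tool_pos']))
plan(506.5,-148.5,150,1.68,1)
```

```text
[ 506.07174209 -148.97442708  173.09843615] [-0.37001988  0.18780156  1.91228069  0.00226594  1.04225105 -0.47971922] [269.41677207 170.62038334]
"translation": [[0.0004, 0.0005, 0.0231]] 
"turn": [[0.0, -0.002, -0.001]]
```

View pics/crop3.png

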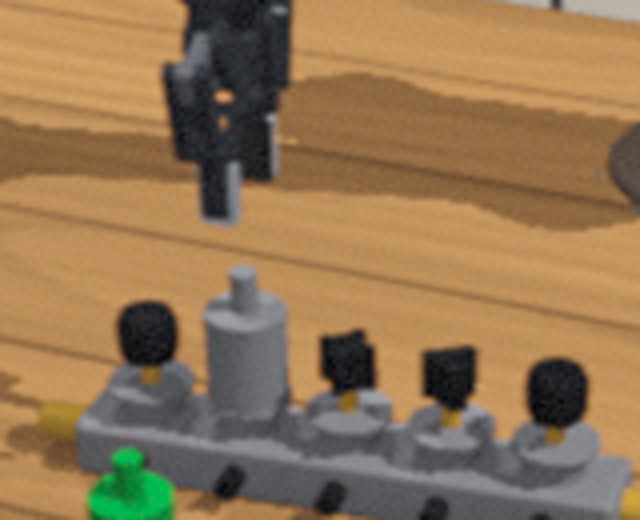

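The finger midpoint at about (241,200) lines up above the stud at (243,275). I'll descend and close.

move_arm(
  translation=[
    [0,0,0.02],
    [0,0,0.02],
    [0,0,0.015],
    [0,0,0.004],
    [0,0,0],
  ],
  turn=[
    [0,0,0],
    [0,0,0],
    [0,0,0],
    [0,0,0],
    [0,0,0],
  ],
)

```text
clock: 5.05
tool_pos: [509.9, -150.1, 118.2]
tcp_rot: [3.132, 0.003, 1.681]
ft_force: [0.4, -0.6, -0.4]
gripper_width: 50.0
```

Run:
```python
from h import *
plan(506.5,-148.5,115,1.68,1)
```

```text
"translation": [[0.002, -0.0032, 0.0032]] 
"turn": [[0.009, 0.003, 0.001]]
```

move_arm(
  translation=[
    [0.002,-0.003,0.003],
    [0,0,0],
    [0,0,0],
    [0,0,0],
    [0,0,0],
    [0,0,0],
  ],
  turn=[
    [0.009,0.003,0],
    [0,0,0],
    [0,0,0],
    [0,0,0],
    [0,0,0],
    [0,0,0],
  ],
  fingers=0.01,
  force=40,
)

```text
clock: 5.65
tool_pos: [508.8, -149.3, 118.7]
tcp_rot: [3.136, 0.003, 1.681]
ft_force: [-0.5, 0.3, -0.1]
gripper_width: 14.3
```

Run:
```python
from h import *
a=bot.snapshot('scene')
save({'image':cv2.resize(a['image'][120:250,210:370],None,fx=4,fy=4,interpolation=cv2.INTER_CUBIC)},'crop4')
o=bot.get_obs();print(o['tool_pos'],o['tcp_rot'],o['ft_force'],o['moment'],o['gripper_width'])
```

```text
[ 508.79747121 -149.24144794  118.66513259] [3.13647138e+00 3.00961876e-03 1.68122516e+00] [-0.03243082 -0.4359049  -1.36872368] [-0.01131298  0.02186037 -0.01257606] 14.413731348625749
```

View pics/crop4.png

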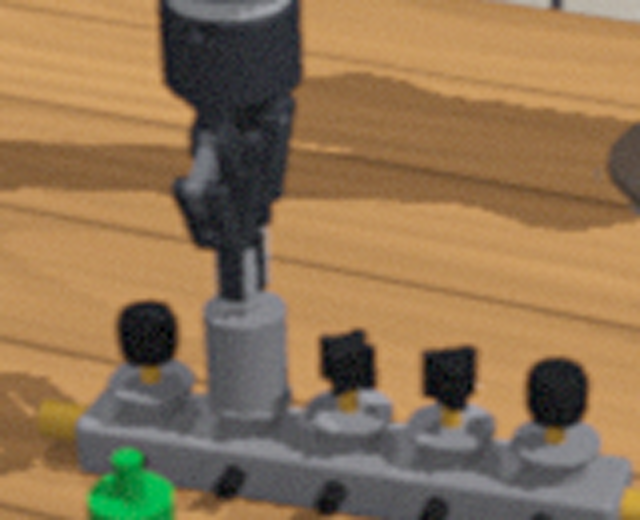

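The fingers are closed on the stud, with their tips at about (240,290) and the cap still seated. I'll lift it.

move_arm(
  translation=[
    [0,0,-0.005],
    [0,0,-0.01],
    [0,0,-0.015],
    [0,0,-0.015],
    [0,0,-0.015],
    [0,0,-0.015],
    [0,0,-0.015],
    [0,0,-0.01],
    [0,0,0],
  ],
  turn=[
    [0,0,0],
    [0,0,0],
    [0,0,0],
    [0,0,0],
    [0,0,0],
    [0,0,0],
    [0,0,0],
    [0,0,0],
    [0,0,0],
  ],
)

```text
clock: 6.6
tool_pos: [508.8, -149.2, 227.8]
tcp_rot: [3.134, 0.004, 1.681]
ft_force: [0.7, 1.0, -0.7]
gripper_width: 14.2
```

Run:
```python
from h import *
a=bot.snapshot('scene')
save({'image':cv2.resize(a['image'][90:250,210:370],None,fx=3.5,fy=3.5,interpolation=cv2.INTER_CUBIC)},'crop5')
o=bot.get_obs();print(o['tool_pos'],o['tcp_rot'],o['ft_force'],o['moment'],o['gripper_width'])
plan(495,266,225,1.68,12)
```

```text
[ 508.31612305 -149.04740753  227.03272613] [3.13490531 0.00381039 1.68113125] [ 0.78979698  0.53418485 -0.03966779] [-0.00920122 -0.04110916 -0.01275155] 13.58804472387296
"translation": [[0.0345, 0.0027, 0.0001], [0.0345, 0.0027, 0.0001], [0.0345, 0.0027, 0.0001], [0.0345, 0.0027, 0.0001], [0.0345, 0.0027, 0.0001], [0.0345, 0.0027, 0.0001], [0.0345, 0.0027, 0.0001], [0.0345, 0.0027, 0.0001], [0.0345, 0.0027, 0.0001], [0.0345, 0.0027, 0.0001], [0.0345, 0.0027, 0.0002], [0.0345, 0.0027, 0.0002]] 
"turn": [[0.001, 0.0, 0.0], [0.001, 0.0, 0.0], [0.001, 0.0, 0.0], [0.001, 0.0, 0.0], [0.001, 0.0, 0.0], [0.001, 0.0, 0.0], [0.001, 0.0, 0.0], [0.001, 0.0, 0.0], [0.001, 0.0, 0.0], [0.001, 0.0, 0.0], [0.001, 0.0, 0.0], [0.001, 0.0, 0.0]]
```

View pics/crop5.png

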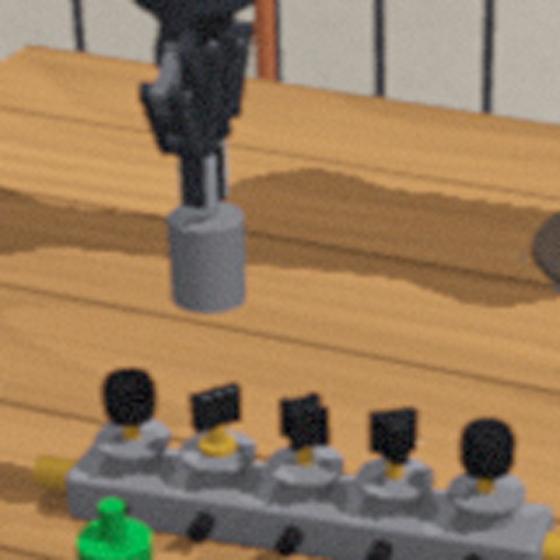

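The cap hangs upright at about (207,258) and the bar handle shows at (216,405). Now to the saucer, slowing down at the end.

move_arm(
  translation=[
    [0.02,0.0015,0],
    [0.038,0.003,0],
    [0.04,0.003,0],
    [0.04,0.003,0],
    [0.04,0.003,0],
    [0.04,0.003,0],
    [0.04,0.003,0],
    [0.04,0.003,0],
    [0.04,0.003,0],
    [0.035,0.003,0],
    [0.02,0.002,0],
    [0,0,0],
  ],
  turn=[
    [0,0,0],
    [0,0,0],
    [0,0,0],
    [0,0,0],
    [0,0,0],
    [0,0,0],
    [0,0,0],
    [0,0,0],
    [0,0,0],
    [0,0,0],
    [0,0,0],
    [0,0,0],
  ],
)

```text
clock: 7.85
tool_pos: [489.1, 257.9, 214.2]
tcp_rot: [-3.132, 0.005, 1.677]
ft_force: [0.9, -0.5, -1.0]
gripper_width: 14.1
```

Run:
```python
from h import *
o=bot.get_obs();print(o['tool_pos'],o['tcp_rot'],o['gripper_width'])
plan(495,266,150,1.68,3)
b=bot.snapshot('top')
save({'image':cv2.resize(b['image'][215:330,300:460],None,fx=5,fy=5,interpolation=cv2.INTER_CUBIC)},'top2')
```

```text
[489.08183978 257.90380861 214.19296385] [-3.13211576  0.00522292  1.67651885] 14.056987529086816
"translation": [[0.0026, 0.0024, 0.0214], [0.0025, 0.0024, 0.0214], [0.0025, 0.0023, 0.0214]] 
"turn": [[-0.003, 0.002, -0.001], [-0.003, 0.002, -0.001], [-0.003, 0.002, -0.001]]
```

View pics/top2.png

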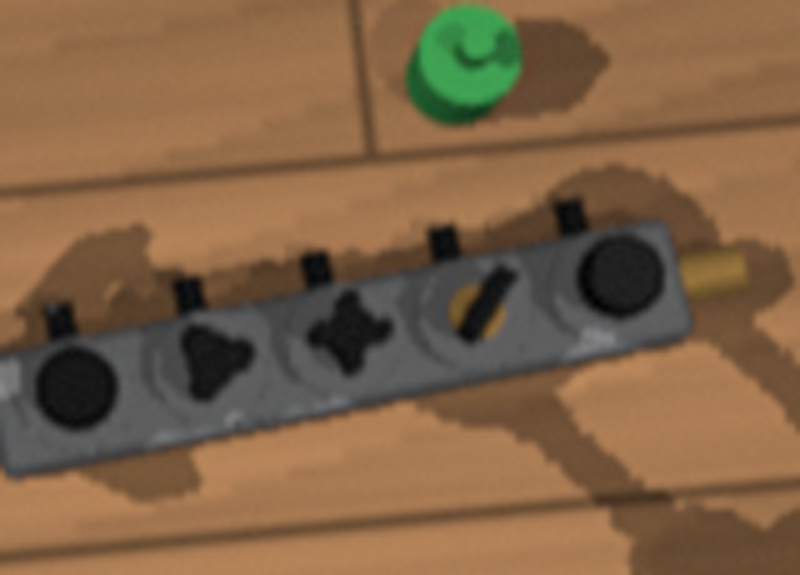

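The bar handle is visible at about (488,304), tilted from (468,338) to (508,270). Its neighbours are unchanged. Next I lower the cap and measure the handle angle.

move_arm(
  translation=[
    [0.0026,0.0024,0.022],
    [0.0026,0.0024,0.022],
    [0.0025,0.0023,0.022],
    [0,0,0.02],
    [0,0,0.02],
    [0,0,0.012],
    [0,0,0],
  ],
  turn=[
    [-0.003,0.002,0],
    [-0.003,0.002,0],
    [-0.003,0.002,0],
    [0,0,0],
    [0,0,0],
    [0,0,0],
    [0,0,0],
  ],
)

```text
clock: 8.6
tool_pos: [494.0, 255.1, 89.5]
tcp_rot: [-3.136, 0.006, 1.67]
ft_force: [-0.4, -0.2, -0.8]
gripper_width: 13.9
```

Run:
```python
from h import *
o=bot.get_obs();print(o['tool_pos'],o['tcp_rot'],o['ft_force'],o['gripper_width'])
b=bot.snapshot('top');a=bot.snapshot('scene')
p=[ray(b,(300+x/5,215+y/5),100) for x,y in((468,338),(508,270))];print(p,np.arctan2(*(p[1]-p[0])[1::-1]),(p[0]+p[1])/2)
save({'image':np.hstack([cv2.resize(a['image'][190:310,390:510],None,fx=3,fy=3,interpolation=cv2.INTER_CUBIC),cv2.resize(b['image'][240:360,150:270],None,fx=3,fy=3,interpolation=cv2.INTER_CUBIC)])},'sauc1')
g=cv2.cvtColor(b['image'][258:294,384:410],cv2.COLOR_RGB2GRAY)
save({'image':cv2.resize(b['image'][258:294,380:416],None,fx=16,fy=16,interpolation=cv2.INTER_CUBIC)},'hand')
for r in bot.place_of(b,'handle_mid')[:2]: print(r,ray(b,r['xy'],87))
```

```text
[494.00726781 255.08978293  89.51855996] [-3.13570099  0.00629184  1.67029101] [-0.38667616 -0.20840266 -0.76008677] 13.875847925610584
[array([ 492.09351312, -139.44343243,  100.        ]), array([ 519.36828941, -160.06275334,  100.        ])] -0.6473204980436291 [ 505.73090127 -149.75309288  100.        ]
{'xy': [397.8, 274.9], 'confidence': 0.65} [ 509.02563435 -152.57194051   87.        ]
{'xy': [232.5, 180.3], 'confidence': 0.61} [755.18637248 189.63693023  87.        ]
```

View pics/sauc1.png

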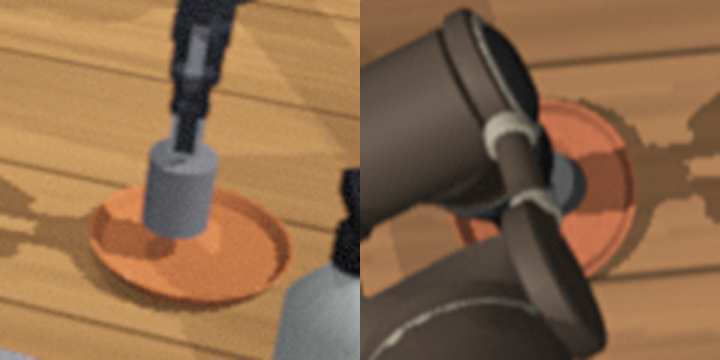

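View pics/hand.png

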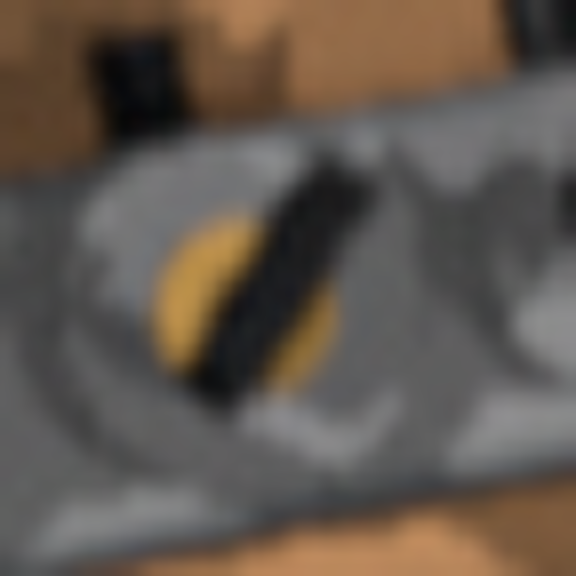

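The cap hangs upright over the saucer, about 10 mm short of centre. I'll shift it over, then lower it gently.

move_arm(
  translation=[
    [0.0105,-0.002,0],
    [0,0,0.007],
    [0,0,0.004],
    [0,0,0.003],
    [0,0,0],
  ],
  turn=[
    [-0.005,0.005,0],
    [0,0,0],
    [0,0,0],
    [0,0,0],
    [0,0,0],
  ],
)

```text
clock: 9.25
tool_pos: [496.0, 269.7, 81.3]
tcp_rot: [3.129, -0.004, 1.672]
ft_force: [-0.4, 0.1, -0.5]
gripper_width: 13.9
```

Run:
```python
from h import *
o=bot.get_obs();print(o['tool_pos'],o['tcp_rot'],o['ft_force'],o['gripper_width'])
```

```text
[495.97682878 269.74270431  81.31273145] [ 3.1287895  -0.00375597  1.67174902] [-0.41812055  0.13477121 -0.54024497] 13.941920769535987
```

move_arm(
  translation=[
    [-0.002,0,0.004],
    [0,0,0.004],
    [0,0,0.003],
    [0,0,0.002],
    [0,0,0],
  ],
  turn=[
    [0.011,-0.004,0],
    [0,0,0],
    [0,0,0],
    [0,0,0],
    [0,0,0],
  ],
)

```text
clock: 9.75
tool_pos: [496.8, 267.6, 67.3]
tcp_rot: [3.14, 0.0, 1.672]
ft_force: [0.1, -0.7, 0.8]
gripper_width: 14.4
```

Run:
```python
from h import *
o=bot.get_obs();print(o['tool_pos'],o['tcp_rot'],o['ft_force'],o['gripper_width'])
a=bot.snapshot('scene')
save({'image':cv2.resize(a['image'][190:310,390:510],None,fx=4,fy=4,interpolation=cv2.INTER_CUBIC)},'sauc2')
```

```text
[496.83389054 267.61369476  67.33260125] [3.14022309e+00 4.99849370e-04 1.67152036e+00] [ 0.06782715 -0.66872107  0.81034996] 14.423893593729025
```

View pics/sauc2.png

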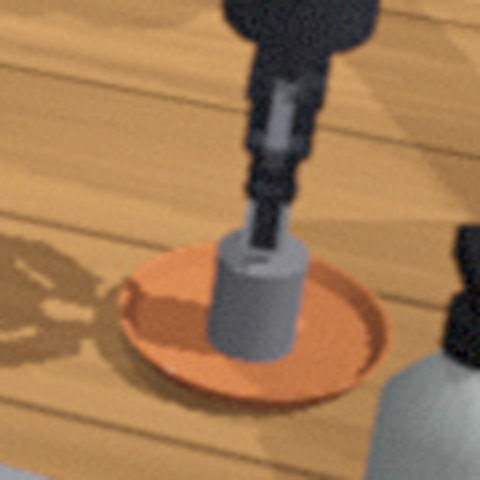

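The cap sits centrally in the saucer at about (253,310) and should be close to contact. One small nudge to feel it.

move_arm(
  translation=[
    [0,0,0.002],
    [0,0,0],
  ],
  turn=[
    [0,0,0],
    [0,0,0],
  ],
)

```text
clock: 10.0
tool_pos: [497.4, 267.9, 67.8]
tcp_rot: [3.14, 0.0, 1.672]
ft_force: [1.0, -0.1, -1.1]
gripper_width: 14.0
```

Run:
```python
from h import *
o=bot.get_obs();print(o['tool_pos'],o['ft_force'],o['moment'])
```

```text
[497.42328598 267.92972215  67.78550016] [ 0.99062025 -0.12502464 -1.09158222] [ 0.01835478  0.04033936 -0.0128444 ]
```

move_arm(
  translation=[
    [0,0,0.003],
    [0,0,0],
  ],
  turn=[
    [0,0,0],
    [0,0,0],
  ],
)

```text
clock: 10.2
tool_pos: [498.9, 268.7, 67.8]
tcp_rot: [3.137, -0.001, 1.672]
ft_force: [0.4, -0.4, -1.5]
gripper_width: 14.4
```

Run:
```python
from h import *
o=bot.get_obs();print(o['tool_pos'],o['ft_force'],o['moment'])
```

```text
[498.90672723 268.6847965   67.81577552] [ 0.40357924 -0.42452524 -1.47352663] [0.02799359 0.03446808 0.01699494]
```

The height has stopped at 67.8, within 1 mm of the expected contact height. Releasing, then up.

move_arm(
  translation=[
    [0,0,0],
    [0,0,0],
    [0,0,0],
    [0,0,0],
    [0,0,-0.015],
    [0,0,-0.02],
    [0,0,-0.03],
    [0,0,-0.03],
    [0,0,-0.03],
    [0,0,-0.02],
    [0,0,0],
  ],
  turn=[
    [0,0,0],
    [0,0,0],
    [0,0,0],
    [0,0,0],
    [0,0,0],
    [0,0,0],
    [0,0,0],
    [0,0,0],
    [0,0,0],
    [0,0,0],
    [0,0,0],
  ],
  fingers=0.04,
)

```text
clock: 11.3
tool_pos: [497.3, 268.1, 220.9]
tcp_rot: [3.139, -0.0, 1.672]
ft_force: [-0.0, -0.4, -0.5]
gripper_width: 39.9
```

Run:
```python
from h import *
o=bot.get_obs();print(o['tool_pos'],o['tcp_rot'],o['ft_force'],o['gripper_width'],o['moment'])
a=bot.snapshot('scene');b=bot.snapshot('top')
save({'image':np.hstack([cv2.resize(a['image'][190:310,390:510],None,fx=3,fy=3,interpolation=cv2.INTER_CUBIC),cv2.resize(b['image'][240:360,150:270],None,fx=3,fy=3,interpolation=cv2.INTER_CUBIC)])},'sauc3')
c=b['image'][266:286,386:408];
h=cv2.cvtColor(b['image'],cv2.COLOR_RGB2HSV)[262:290,386:410]
m=(h[...,2]<60).astype(np.uint8);n,l,st,ce=cv2.connectedComponentsWithStats(m)
for i in range(1,n):
    ys,xs=np.nonzero(l==i)
    if len(xs)<15: continue
    P=np.array([ray(b,(386+x,262+y),98)[:2] for x,y in zip(xs,ys)]);cc=P.mean(0);w,v=np.linalg.eigh(np.cov((P-cc).T))
    print(len(xs),cc,np.arctan2(v[1,1],v[0,1]),np.sqrt(w*12))
```

```text
[497.28281269 268.05394291 220.92455916] [ 3.13882918e+00 -1.57849147e-05  1.67158862e+00] [-0.00534265 -0.36801546 -0.53230595] 39.862717003332214 [ 0.0373269  -0.03007233  0.00483689]
36 [ 531.74483406 -133.81144072] 1.2792809360009942 [12.27857408 13.59373491]
79 [ 507.41936744 -148.17955184] 2.485102169210372 [10.00157283 36.65047389]
```

View pics/sauc3.png

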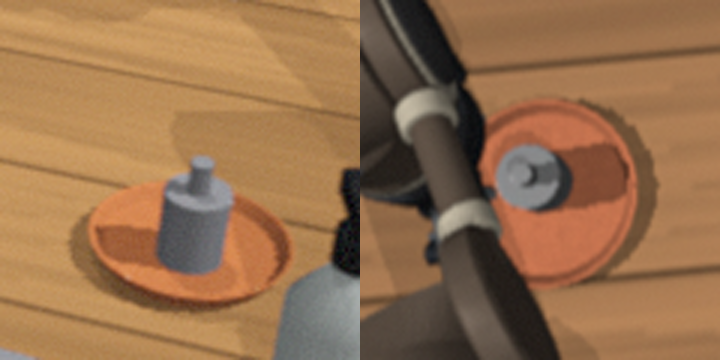

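The cap stands upright in the terracotta saucer, at about (195,230) in the left crop. The handle fit gives centre (507.4,-148.2) and angle 2.485 rad, with a 10×36 mm footprint that matches the given bar.

Run:
```python
from h import *
plan(507.3,-148.3,185,2.485,12)
```

```text
"translation": [[-0.0345, -0.0025, 0.0028], [-0.0343, -0.0048, 0.0028], [-0.0339, -0.0071, 0.0028], [-0.0333, -0.0094, 0.0028], [-0.0326, -0.0117, 0.0028], [-0.0318, -0.0138, 0.0027], [-0.0307, -0.016, 0.0027], [-0.0296, -0.018, 0.0027], [-0.0283, -0.02, 0.0027], [-0.0269, -0.0218, 0.0027], [-0.0253, -0.0236, 0.0027], [-0.0237, -0.0253, 0.0027]] 
"turn": [[-0.0, 0.0, -0.068], [-0.0, 0.0, -0.068], [-0.0, 0.0, -0.068], [-0.0, 0.0, -0.068], [-0.0, 0.0, -0.068], [-0.0, 0.0, -0.068], [-0.0, 0.0, -0.068], [-0.0, 0.0, -0.068], [-0.0, 0.0, -0.068], [-0.0, 0.0, -0.068], [-0.0, 0.0, -0.068], [-0.0, 0.0, -0.068]]
```

move_arm(
  translation=[
    [-0.0345,-0.0025,0.002],
    [-0.034,-0.005,0.002],
    [-0.034,-0.007,0.002],
    [-0.033,-0.0095,0.002],
    [-0.0325,-0.0115,0.002],
    [-0.032,-0.014,0.002],
    [-0.031,-0.016,0.002],
    [-0.0295,-0.018,0.002],
    [-0.028,-0.02,0.002],
    [-0.027,-0.022,0.002],
    [-0.012,-0.011,0.002],
    [0,0,0],
  ],
  turn=[
    [0,0,-0.068],
    [0,0,-0.068],
    [0,0,-0.068],
    [0,0,-0.068],
    [0,0,-0.068],
    [0,0,-0.068],
    [0,0,-0.068],
    [0,0,-0.068],
    [0,0,-0.068],
    [0,0,-0.068],
    [0,0,-0.068],
    [0,0,0],
  ],
  fingers=0.026,
)

```text
clock: 12.6
tool_pos: [494.0, -107.0, 171.8]
tcp_rot: [-3.114, -0.034, 2.454]
ft_force: [0.3, 1.1, 0.5]
gripper_width: 25.8
```

Run:
```python
from h import *
plan(507.3,-148.3,150,2.485,1)
```

```text
"translation": [[-0.0372, -0.0229, 0.0212]] 
"turn": [[-0.027, -0.034, -0.031]]
```

move_arm(
  translation=[
    [-0.0185,-0.0115,0],
    [-0.0185,-0.0115,0],
    [0,0,0],
    [0,0,0],
  ],
  turn=[
    [-0.027,-0.034,-0.031],
    [0,0,0],
    [0,0,0],
    [0,0,0],
  ],
)

```text
clock: 13.0
tool_pos: [504.1, -144.3, 165.4]
tcp_rot: [-3.141, -0.013, 2.481]
ft_force: [-0.4, -0.3, 0.9]
gripper_width: 26.1
```

Run:
```python
from h import *
o=bot.get_obs();print(o['tool_pos'],o['tcp_rot'],o['joints'])
plan(507.3,-148.3,130,2.485,1)
```

```text
[ 504.14922185 -144.27827703  165.40308643] [-3.14097886 -0.01271034  2.4805945 ] [-0.36368563  0.19866733  1.91689954  0.0036405   1.03836124 -1.27535509]
"translation": [[-0.0054, -0.0012, 0.0353]] 
"turn": [[-0.001, -0.013, -0.004]]
```

move_arm(
  translation=[
    [-0.005,-0.001,0.018],
    [0,0,0.018],
    [0,0,0],
    [0,0,0],
  ],
  turn=[
    [0,-0.013,-0.004],
    [0,0,0],
    [0,0,0],
    [0,0,0],
  ],
)

```text
clock: 13.4
tool_pos: [505.7, -142.3, 127.4]
tcp_rot: [-3.141, -0.004, 2.486]
ft_force: [0.1, 0.0, 0.1]
gripper_width: 26.0
```

Run:
```python
from h import *
o=bot.get_obs();print(o['tool_pos'],o['tcp_rot'],o['moment'])
plan(507.3,-148.3,72,2.485,1)
a=bot.snapshot('scene');b=bot.snapshot('top')
save({'image':np.hstack([cv2.resize(a['image'][140:250,230:340],None,fx=3.5,fy=3.5,interpolation=cv2.INTER_CUBIC),cv2.resize(b['image'][220:330,340:450],None,fx=3.5,fy=3.5,interpolation=cv2.INTER_CUBIC)])},'hov')
```

```text
[ 505.71879224 -142.28839093  127.3852234 ] [-3.14147153 -0.00435193  2.48611216] [ 0.00328007 -0.00298018  0.07388432]
"translation": [[-0.0052, -0.0038, 0.0554]] 
"turn": [[-0.0, -0.004, 0.001]]
```

View pics/hov.png

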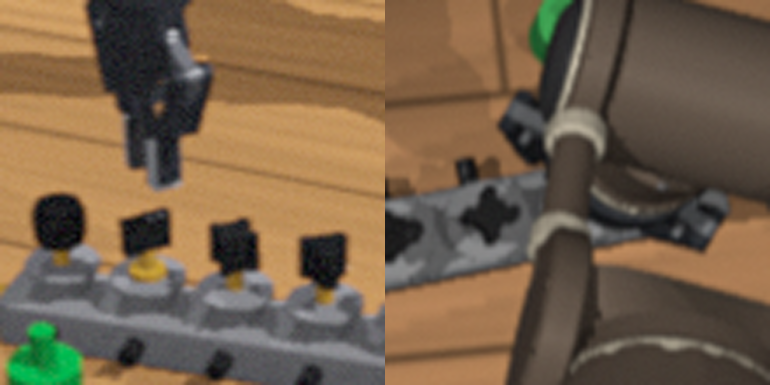

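The gripper sits above the bar handle, at (150,225) in the left crop, and is about 6 mm off towards +y. I'll correct before descending.

move_arm(
  translation=[
    [-0.005,-0.004,0.005],
    [0,0,0],
    [0,0,0],
  ],
  turn=[
    [0,-0.004,0],
    [0,0,0],
    [0,0,0],
  ],
)

```text
clock: 13.8
tool_pos: [509.0, -149.4, 124.5]
tcp_rot: [3.141, 0.004, 2.486]
ft_force: [0.3, -1.3, 0.5]
gripper_width: 25.8
```

Run:
```python
from h import *
o=bot.get_obs();print(o['tool_pos'],o['tcp_rot'],o['moment'])
plan(507.3,-148.3,72,2.485,1)
```

```text
[ 509.01513888 -149.44980174  124.46210068] [3.14056152 0.00439344 2.48649048] [ 0.05621614 -0.01839343  0.01716408]
"translation": [[0.0023, -0.0002, 0.0525]] 
"turn": [[0.001, 0.004, 0.001]]
```

move_arm(
  translation=[
    [0.001,0,0.01],
    [0,0,0.007],
    [0,0,0],
    [0,0,0],
  ],
  turn=[
    [0,0.004,0],
    [0,0,0],
    [0,0,0],
    [0,0,0],
  ],
)

```text
clock: 14.2
tool_pos: [508.3, -149.2, 106.2]
tcp_rot: [3.14, 0.0, 2.486]
ft_force: [0.4, -0.1, 0.7]
gripper_width: 26.3
```

Run:
```python
from h import *
o=bot.get_obs();print(o['tool_pos'],o['tcp_rot'],o['moment'])
plan(507.3,-148.3,72,2.485,1)
a=bot.snapshot('scene')
save({'image':cv2.resize(a['image'][140:250,230:340],None,fx=5,fy=5,interpolation=cv2.INTER_CUBIC)},'hov2')
```

```text
[ 508.27213947 -149.20082097  106.16074433] [3.14036365e+00 2.86352085e-04 2.48556360e+00] [-0.02385982 -0.01705646  0.01907228]
"translation": [[0.0013, 0.0001, 0.0342]] 
"turn": [[0.001, 0.0, 0.001]]
```

View pics/hov2.png

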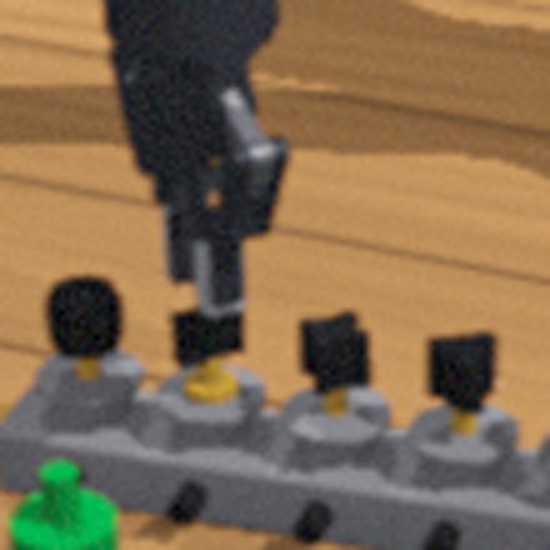

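The near finger is just in front of the bar, with its tip at (220,312), and the far finger is behind it, so the bar lies between them. Descending.

move_arm(
  translation=[
    [0.001,0,0.008],
    [0,0,0.01],
    [0,0,0.008],
    [0,0,0.003],
    [0,0,0],
    [0,0,0],
  ],
  turn=[
    [0,0,0],
    [0,0,0],
    [0,0,0],
    [0,0,0],
    [0,0,0],
    [0,0,0],
  ],
)

```text
clock: 14.85
tool_pos: [506.9, -148.2, 74.0]
tcp_rot: [3.141, -0.001, 2.486]
ft_force: [-0.2, 0.7, 0.3]
gripper_width: 25.8
```

Run:
```python
from h import *
o=bot.get_obs();print(o['tool_pos'],o['tcp_rot'],o['ft_force'],o['moment'])
plan(507.3,-148.3,72,2.485,1)
```

```text
[ 506.92809178 -148.20853492   73.96551388] [ 3.14072258e+00 -1.03031583e-03  2.48571520e+00] [-0.21879961  0.69870373  0.32286498] [-0.0164163   0.00983223 -0.00969244]
"translation": [[-0.0004, 0.0002, 0.002]] 
"turn": [[0.001, -0.001, 0.001]]
```

Good. Closing with 70 N.

move_arm(
  translation=[
    [0,0,0],
    [0,0,0],
    [0,0,0],
    [0,0,0],
    [0,0,0],
  ],
  turn=[
    [0,0,0],
    [0,0,0],
    [0,0,0],
    [0,0,0],
    [0,0,0],
  ],
  fingers=0.004,
  force=70,
)

```text
clock: 15.35
tool_pos: [507.0, -148.2, 74.2]
tcp_rot: [3.141, -0.001, 2.486]
ft_force: [0.4, -0.4, -1.6]
gripper_width: 8.8
```

Run:
```python
from h import *
o=bot.get_obs();print(o['tool_pos'],o['tcp_rot'],o['ft_force'],o['moment'],o['gripper_width'])
```

```text
[ 507.0102179  -148.18752636   74.21321874] [ 3.14064158e+00 -5.28706992e-04  2.48606388e+00] [ 0.38780314 -0.38743445 -1.59379065] [ 0.018168   -0.01170868 -0.01983466] 8.83573298956789
```

move_arm(
  translation=[
    [0,0,0],
    [0,0,0],
    [0,0,0],
    [0,0,0],
  ],
  turn=[
    [0,0,0.05],
    [0,0,0.05],
    [0,0,0.05],
    [0,0,0.05],
  ],
)

```text
clock: 15.75
tool_pos: [507.2, -148.0, 74.2]
tcp_rot: [3.14, -0.0, 2.279]
ft_force: [-0.1, 0.7, -1.6]
gripper_width: 9.0
```

```bash
cat > st.py <<'E'
from h import *
o=bot.get_obs();print(o['clock'],np.round(o['tool_pos'],1),np.round(o['tcp_rot'],3),np.round(o['ft_force'],1),'M',np.round(o['moment'],3),'t6',np.round(o['tau'][5],3),'j6',np.round(o['joints'][5],3),o['gripper_width'])
E
python3 st.py
```

```text
15.75 [ 507.2 -148.    74.2] [ 3.14  -0.     2.279] [-0.1  0.7 -1.6] M [ 0.039 -0.014  0.066] t6 -0.301 j6 -1.076 8.984238168513034
```

move_arm(
  translation=[
    [0,0,0],
    [0,0,0],
  ],
  turn=[
    [0,0,0.05],
    [0,0,0.05],
  ],
)

```text
clock: 15.95
tool_pos: [507.4, -147.9, 74.2]
tcp_rot: [3.14, -0.0, 2.175]
ft_force: [1.2, 0.8, -1.6]
gripper_width: 8.3
```

```bash
python3 st.py
```

```text
15.95 [ 507.4 -147.9   74.2] [ 3.14  -0.     2.175] [ 1.2  0.8 -1.6] M [ 0.109 -0.052  0.36 ] t6 -0.016 j6 -0.973 8.346870509629497
```

move_arm(
  translation=[
    [0,0,0],
    [0,0,0],
  ],
  turn=[
    [0,0,0.04],
    [0,0,0.04],
  ],
)

```text
clock: 16.15
tool_pos: [507.4, -147.8, 74.2]
tcp_rot: [3.14, 0.0, 2.095]
ft_force: [-0.2, 0.8, -1.9]
gripper_width: 9.3
```

```bash
python3 st.py
```

```text
16.15 [ 507.4 -147.8   74.2] [3.14  0.    2.095] [-0.2  0.8 -1.9] M [ 0.112 -0.075  0.49 ] t6 0.162 j6 -0.891 9.297651383820337
```

The moment jumped from 0.07 to 0.36 and then 0.49 N m while turning, so it has met the washer. I'll hold still and read it.

move_arm(
  translation=[
    [0,0,0],
    [0,0,0],
  ],
  turn=[
    [0,0,0],
    [0,0,0],
  ],
)

```text
clock: 16.35
tool_pos: [507.4, -147.8, 74.2]
tcp_rot: [3.14, 0.0, 2.097]
ft_force: [0.2, -0.2, -1.6]
gripper_width: 8.5
```

```bash
python3 st.py
python3 - <<'E'
from h import *
for i in range(4):
    a=bot.snapshot('scene');o=bot.get_obs();print(np.round(o['moment'],3),np.round(o['tcp_rot'],3))
save({'image':cv2.resize(a['image'][140:250,230:340],None,fx=5,fy=5,interpolation=cv2.INTER_CUBIC)},'turned')
E
```

```text
16.35 [ 507.4 -147.8   74.2] [3.14  0.    2.097] [ 0.2 -0.2 -1.6] M [0.052 0.009 0.278] t6 0.276 j6 -0.893 8.530810365066683
[ 0.06  -0.031  0.27 ] [3.14  0.    2.097]
[0.086 0.021 0.277] [3.14  0.    2.097]
[0.01  0.029 0.29 ] [3.14  0.    2.097]
[ 0.075 -0.001  0.282] [3.14  0.    2.096]
```

View pics/turned.png

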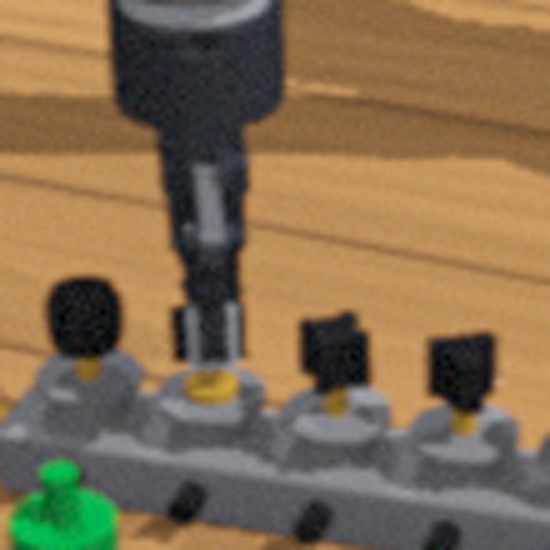

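Held still, the wrist reads 0.28 N m. With the stated 0.05–0.1 loss, that means a squeeze of about 0.03–0.08 rad, near the lower edge. I'll add a little.

move_arm(
  translation=[
    [0,0,0],
    [0,0,0],
    [0,0,0],
    [0,0,0],
  ],
  turn=[
    [0,0,0.03],
    [0,0,0.03],
    [0,0,0],
    [0,0,0],
  ],
)

```text
clock: 16.95
tool_pos: [507.5, -147.8, 74.2]
tcp_rot: [3.14, 0.001, 2.034]
ft_force: [0.7, 0.1, -1.6]
gripper_width: 8.7
```

```bash
python3 st.py
python3 - <<'E'
from h import *
for i in range(3):
    a=bot.snapshot('scene');o=bot.get_obs();print(np.round(o['moment'],3),np.round(o['tcp_rot'],3))
E
```

```text
16.95 [ 507.5 -147.8   74.2] [3.140e+00 1.000e-03 2.034e+00] [ 0.7  0.1 -1.6] M [ 0.077 -0.031  0.388] t6 0.411 j6 -0.83 8.676273220445799
[ 0.094 -0.03   0.394] [3.140e+00 1.000e-03 2.034e+00]
[ 0.099 -0.014  0.386] [3.14  0.    2.034]
[ 0.125 -0.044  0.372] [3.14  0.    2.034]
```

Held still it now reads 0.385 N m, and adding the loss gives a squeeze of about 0.12–0.15 rad, which is mid-window. Releasing and lifting straight up.

move_arm(
  translation=[
    [0,0,0],
    [0,0,0],
    [0,0,0],
    [0,0,0],
    [0,0,-0.01],
    [0,0,-0.015],
    [0,0,-0.02],
    [0,0,-0.02],
    [0,0,-0.02],
    [0,0,-0.02],
    [0,0,0],
  ],
  turn=[
    [0,0,0],
    [0,0,0],
    [0,0,0],
    [0,0,0],
    [0,0,0],
    [0,0,0],
    [0,0,0],
    [0,0,0],
    [0,0,0],
    [0,0,0],
    [0,0,0],
  ],
  fingers=0.026,
)

```text
clock: 18.2
tool_pos: [508.4, -148.5, 187.9]
tcp_rot: [3.137, 0.002, 2.028]
ft_force: [-0.0, 0.3, 0.2]
gripper_width: 25.6
```

```bash
python3 st.py
```

```text
18.2 [ 508.4 -148.5  187.9] [3.137e+00 2.000e-03 2.028e+00] [-0.   0.3  0.2] M [-0.077 -0.014  0.015] t6 -0.001 j6 -0.826 25.607702604915392
```

move_arm(
  translation=[
    [0.013,-0.027,-0.01],
    [0.013,-0.027,-0.01],
    [0.013,-0.027,0],
    [0.013,-0.027,0],
    [0,0,0],
    [0,0,0],
  ],
  turn=[
    [0,0,0],
    [0,0,0],
    [0,0,0],
    [0,0,0],
    [0,0,0],
    [0,0,0],
  ],
)

```text
clock: 18.8
tool_pos: [383.9, -148.9, 205.8]
tcp_rot: [3.137, 0.002, 2.028]
ft_force: [-0.2, 0.4, -0.3]
gripper_width: 26.0
```

```bash
python3 st.py
python3 - <<'E'
from h import *
a=bot.snapshot('scene');b=bot.snapshot('top');save(a,'fs');save(b,'ft')
h=cv2.cvtColor(b['image'],cv2.COLOR_RGB2HSV)[262:290,386:410]
m=(h[...,2]<60).astype(np.uint8);n,l,st,ce=cv2.connectedComponentsWithStats(m)
for i in range(1,n):
    ys,xs=np.nonzero(l==i)
    if len(xs)<15: continue
    P=np.array([ray(b,(386+x,262+y),98)[:2] for x,y in zip(xs,ys)]);cc=P.mean(0);w,v=np.linalg.eigh(np.cov((P-cc).T))
    print(len(xs),cc,np.arctan2(v[1,1],v[0,1]),np.sqrt(w*12))
E
```

```text
18.8 [ 383.9 -148.9  205.8] [3.137e+00 2.000e-03 2.028e+00] [-0.2  0.4 -0.3] M [0.002 0.019 0.043] t6 -0.007 j6 -0.936 26.042524597448335
27 [ 533.08122017 -134.13571031] 1.1404917794937925 [ 9.79499911 12.79076964]
65 [ 507.23342539 -148.78081105] 2.0352661729951045 [ 8.11494331 38.11999549]
```

View pics/fs.png

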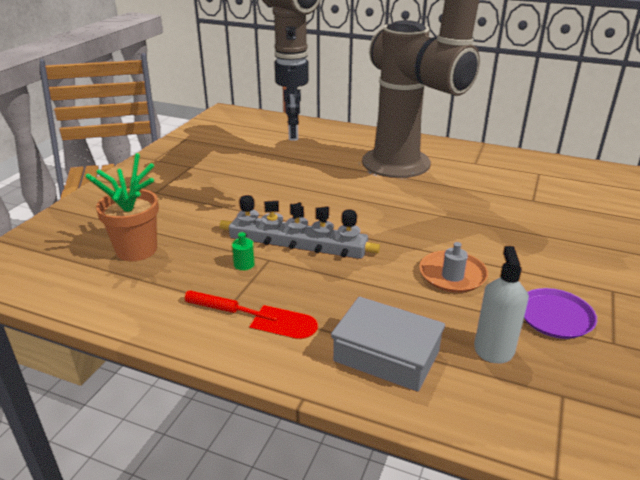

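View pics/ft.png

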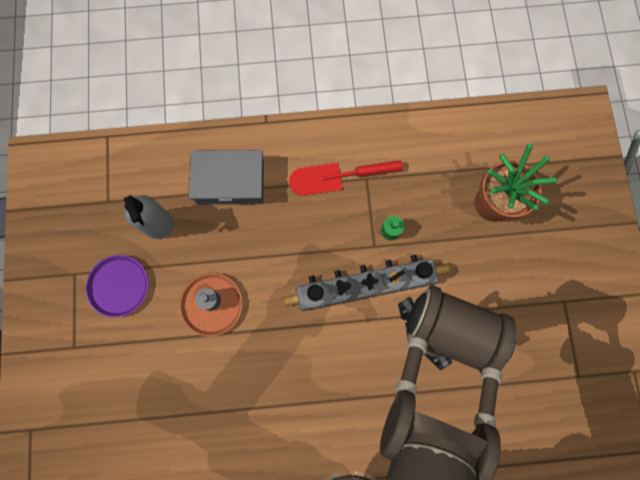

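The final pictures show the cap upright in the terracotta saucer, at (455,265) in the scene view and (208,298) from above. The handle angle is 2.035 rad, matching the final wrist yaw of 2.034. Nothing else has moved and the arm is clear, so I'm handing in.

```bash
python3 -c "
from rig import bot
print(bot.hand_in())"
```

```text
the job is handed in; nothing more can be done
None
```

The cap is off and standing right way up in the terracotta saucer, and the valve under it is turned shut to a hand-snug nip. I handed the job in at about 19 s of the 58 s.

- **Turning the handle:** I turned the bar handle clockwise about 0.45 rad in all. It turned easily at first, then the torque rose to 0.36–0.49 N m at the washer. I added a little more and stopped at 0.385 N m held still.
- **Squeeze:** that torque suggests a squeeze of about 0.12–0.15 rad, inside the 0.05–0.3 rad snug range.
- **After letting go:** the handle stayed at 2.035 rad in the top picture, matching the wrist's final 2.034. The cap stood upright in the saucer. By eye, the neighbouring valves, the look-alikes and the other things on the table had not moved. The arm was clear and the forces were near zero.

Two checks disagreed slightly:
- **Torque reading:** while moving, 0.49 N m pointed to a larger squeeze than the 0.28 N m read just after stopping. I went by the held value and the angle; both readings fall within the safe range.
- **Cap contact:** I felt no clear contact force when setting the cap down, so I judged it by the height where it stopped and then by the picture.

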